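Hang the gate leaf and shut the boot-shaper bay

TASK

Lift the loose teak gate leaf out of its stand and lower it upright onto the two pins of the sliding carriage so that both sockets go fully down, and let it go. Then push the carriage along its track by its push tab until the spring catch clicks down behind it, without ramming it into the end stop, and leave the other things on the rack where they are.

Things in the scene. Friction and masses are not known exactly. Their poses are not given: they have to be found in the camera images.
- gate (a joint): Sliding carriage on its track, in m: 0 = fully open; grows as it slides along -y of seat towards the spring catch. Starts at 0 to 0.03; shut somewhere from 0.087 to 0.127, depending on where the keeper is clamped. Sliding friction about 5 N. A black iron bar 40 mm wide, 221 mm long, on a black iron track 70 mm wide, 420 mm long.
- seat (a point): Centre of the carriage's flat deck, midway between the pins, on its top face, 26 mm above the table. z up; y along the track, away from the catch (the gate shuts along -y); x across the track, away from the robot. At y = -35 and +35 mm stand the two steel pins, 9 mm thick, 28 mm high, the top 10 mm tapering to 4 mm.
- tooth (a point): Top of the tooth on the carriage's leading end, 12 mm above the deck, 88 mm from seat along -y; same axes. A 35 degree ramp 31 mm long rises to it from the carriage's front end. Behind it (+y) is the flat deck where the catch's hook drops.
- tab_top (a point): Middle of the top of the push tab, an upright teak block at the carriage's trailing end, 92 mm from seat along +y; same axes. 40 mm across the track, 14 mm thick along it, 70 mm high above the deck; its top is 96 mm above the table. Push its +y face towards -y. 30 mm are free between its other face and a hung leaf.
- catch (a joint): Spring catch, rad: black iron tongue 74 mm long on the keeper, hook towards the carriage. 0 = down, free; 0.25 on top of the tooth; about 0.085 when clicked down behind it. Pushing the carriage takes 10 to 13 N on the ramp, less after the click. The keeper (catch, stop, clamp) is bolted anywhere within 30 mm near the track's -y end: its place is not reported and must be seen or felt.
- buffer (a joint): Squeeze of the rubber buffer behind the keeper's end stop, in m: 0 = relaxed, 1 mm for every 6 N. The carriage meets the stop about 8 mm after the catch clicks. More than 6 mm (36 N on the stop) is ramming.
- leaf: Loose gate leaf, about 0.3 kg, 105 mm high: teak board 110 mm long (y), 14 mm thick (x), from 35 to 105 mm above the origin. Under it at y = -35 and +35 mm two black iron socket tubes, 24 mm square, 35 mm long, open below, bore 15 mm square. Origin midway between the tubes at their lower ends; z up. Same either way round. Starts upright in a slotted stand, 8 mm above the table, ridges 15 mm higher.
- paperweight: Frosted glass dome, 74 mm wide, 43 mm high. Not to be disturbed. Origin at the centre of its underside.
- tin: Flat round metal polish tin, 80 mm wide, 30 mm high. Not to be disturbed. Origin at the centre of its underside.
- clog_insert: Grey plastic clog insert, sole shape 165 mm long, 72 mm wide, 16 mm high. Not to be disturbed. Origin at the centre of its underside.
- opener: Flat chrome bottle opener, 130 mm long, 7 mm high. Not to be disturbed. Origin at the centre of its underside.
- shoe_brush: Shoe brush 150 mm long, 50 mm wide, 42 mm high. Not to be disturbed. Origin at the centre of its underside.
- shaper_a: Cedar ankle-boot shaper, 116 mm long, 48 mm wide, 70 mm high at its knob, lying in the wooden bay behind the track, nearer the catch end of the bay (the robot's right). Not to be disturbed. Origin at the centre of its underside.
- shaper_b: Cedar ankle-boot shaper, 116 mm long, 48 mm wide, 70 mm high at its knob, lying in the wooden bay behind the track, nearer the open end of the bay (the robot's left). Not to be disturbed. Origin at the centre of its underside.
Things that resemble listed ones, but are neither listed nor needed, are in the scene too. Leave any yellow look-alike of the leaf alone.

How it is judged:
By the outcome, as a careful person would: the job done as asked, in the order asked, and still so for the second after the job is handed in, with the robot touching nothing.
It also fails if it takes over 64 s, if anything falls off the work surface, if the arm or the gripper's body presses on something with over 40 N, if the wrist force passes 120 N, or if a joint passes its speed limit or range.

ROBOT

A 6-joint arm with a two-finger parallel gripper is mounted at the origin on the work surface. World frame = base frame: x ahead of the robot, y to its left, z up, the work surface at z = 0. Lengths are in m, angles in rad, forces in N, time in s.
With the tool pointing down it reaches from about 0.35 to 0.925 m from the base axis. Payload 6.4 kg.
Tool frame: the origin (TCP) lies at the very end of the fingers, on their centre line; the grasp point (between the pads) lies 19 mm behind it (ctrl.tcp_to_grasp is the distance from the TCP to the grasp point, in m); z points along the fingers, x is the direction in which the jaws open and shut, and the axes are right-handed (so a half turn about z gives the same grasp; the last joint's range is limited). The gripper opens to 94 mm and grips with 3 to 60 N. Pads are 16 mm wide; open, the fingers measure 119 mm over their backs; the gripper's body (75 mm by 177 mm) begins 78 mm behind the grasp point.
Start: joints at [-1.412, 0.245, 1.558, -0, 1.339, -0.174], TCP at [0.212, -0.614, 0.205] pointing down, gripper open.
Joint ranges: [-3.13, 3.13], [-1.02, 2.26], [0.13, 2.54], [-0.95, 4.09], [0.21, 2.88], [-2.74, 2.74]. Speed limits (rad/s): [2.57, 2.57, 3.14, 3.14, 3.14, 3.14].

INTERFACE

Orientations are given as a unit quaternion [x, y, z, w].
In Python, from workcell import ctrl gives the robot as it stands.
- The arm moves only by the tool step_arm, never from a script. Its arguments are lists of equal length, an entry for each row: "slide": the shift along the tool's x, y, z in mm, a list of three; "angular": the turn, a rotation vector about the tool's x, y, z in degrees, a list of three. In form: {"slide": [[x, y, z], ...], "angular": [[wx, wy, wz], ...]}. A call has 1 to 10 rows; each row shifts and turns the commanded pose from where the row before left it, along the tool's axes as they then stand; what a row does not reach is not made up. A row lasts 1/12 s, in which the tool goes at most 41.7 mm and 7.16 degrees, less where a joint would pass 70% of its speed; a pose out of reach is approached as far as the arm can. A call with a gripper value outside its range is refused whole. "grip" is the opening, from 0 (shut) to 1 (fully open), set as the call begins (left out, the last holds). The fingers move at their own pace and stop on an object; "squeeze" is the grip in N (left out, the last holds). Time passes only in rows, so rows that do not move let the fingers close. It gives the time, the measured TCP pose, the force and the opening at its end, in the units of the state.
- ctrl.sense(): the state, without advancing time (a new reading comes with each control period).
- ctrl.get_image(name): name is "scene" or "top" or "wrist"; returns a dict with "img" (384x512x3 uint8, blue, green, red), "fovy" (degrees; the focal length in pixels is half the picture's height over the tangent of half this angle, whatever the lens; pixels are square), "cx", "cy" (the principal point, pixels), "cam_to_world" (4x4, takes a point from camera to world coordinates). Camera axes: x right, y down, z forward; pixel columns grow to the right and rows downward; lengths in m; the calibration is good to about 2 mm. A picture is of the moment at which its call begins. There is no depth.
- ctrl.sign_off(): hands the job in, once; it reports no verdict.
The state is a dict: "time_s": time; "q": joint angles; "joint_velocities": joint speeds; "tau": joint torques, N m; "eef_pos": TCP position; "orientation": TCP orientation; "ft_force": force on the tool from outside, world axes, zero at the start; "ft_torque": the same for the moment, N m; "finger_gap": opening from 0.0 (shut) to 1.0 (fully open).
Only numpy, scipy, OpenCV 4.12 (cv2) and the standard library are available. Lean on these libraries where they do the work, as an engineer would, in place of code of your own. Each camera call takes 0.05 s, during which the arm holds its last target.

## Working session

There is one attempt and no reset: what is moved stays moved. The work goes in short steps, Python scripts to look and compute and a tool call to move; the robot and the scene stay as the last step left them, time stands still between calls to the robot, and variables do not carry over. Pictures are saved under pics/ and viewed, and the job is handed in when it is done.

Besides the shell and the picture viewer there is one more tool, called after "Emit:" as name(argument=value, ...) on one line, values as JSON. step_arm: Moves the arm, as the interface text tells. Its arguments: {"type":"object","properties":{"slide":{"type":"array"},"angular":{"type":"array"},"grip":{"type":"number"},"squeeze":{"type":"number"}},"required":["slide","angular"]}

```bash
mkdir -p pics
cat > h.py <<'E'
import numpy as np, cv2
from workcell import ctrl
def snap(name,fn):
    d=ctrl.get_image(name); cv2.imwrite('pics/'+fn+'.png',d['img']); np.savez('pics/'+fn+'.npz',img=d['img'],fovy=d['fovy'],cx=d['cx'],cy=d['cy'],T=np.array(d['cam_to_world'])); return d
def load(fn):
    z=np.load('pics/'+fn+'.npz'); return dict(img=z['img'],fovy=float(z['fovy']),cx=float(z['cx']),cy=float(z['cy']),T=z['T'])
def ray(d,u,v):
    T=np.array(d['T'] if 'T' in d else d['cam_to_world']); f=d['img'].shape[0]/2/np.tan(np.radians(d['fovy'])/2)
    r=T[:3,:3]@np.array([(u-d['cx'])/f,(v-d['cy'])/f,1.]); return T[:3,3],r/np.linalg.norm(r)
def onz(d,u,v,z):
    o,r=ray(d,u,v); return o+r*(z-o[2])/r[2]
def proj(d,p):
    T=np.array(d['T'] if 'T' in d else d['cam_to_world']); f=d['img'].shape[0]/2/np.tan(np.radians(d['fovy'])/2)
    c=T[:3,:3].T@(np.array(p)-T[:3,3]); return np.array([d['cx']+f*c[0]/c[2],d['cy']+f*c[1]/c[2]])
E
python3 - <<'E'
from h import *
for n in ['scene','top','wrist']:
    d=snap(n,n+'0'); print(n,d['fovy'],d['cx'],d['cy']); print(np.round(d['cam_to_world'],3))
s=ctrl.sense(); print({k:np.round(v,3) for k,v in s.items()}); print(ctrl.tcp_to_grasp)
E
```

```text
scene 47.97144764239981 258.2525110597654 191.14890431401102
[[-0.808  0.339 -0.481  1.078]
 [ 0.588  0.432 -0.684  0.861]
 [-0.024 -0.836 -0.548  0.766]
 [ 0.     0.     0.     1.   ]]
top 55.49768033060974 251.04521425931532 183.38890200672864
[[-1.000e-02 -9.990e-01  4.600e-02  4.280e-01]
 [-1.000e+00  1.100e-02  1.900e-02 -1.000e-03]
 [-2.000e-02 -4.600e-02 -9.990e-01  1.077e+00]
 [ 0.000e+00  0.000e+00  0.000e+00  1.000e+00]]
wrist 63.45386854947933 254.32771175481173 187.28329716552406
[[ 0.327 -0.915 -0.236  0.28 ]
 [-0.945 -0.317 -0.08  -0.59 ]
 [-0.001  0.249 -0.968  0.386]
 [ 0.     0.     0.     1.   ]]
{'time_s': np.float64(0.15), 'q': array([-1.412,  0.246,  1.559,  0.   ,  1.339, -0.174]), 'joint_velocities': array([-0.001, -0.002, -0.005, -0.001, -0.   , -0.002]), 'tau': array([-0.0000e+00, -4.1627e+01, -3.1498e+01,  6.9000e-02,  3.2000e-02,
       -0.0000e+00]), 'eef_pos': array([ 0.212, -0.614,  0.205]), 'orientation': array([ 0.814, -0.58 , -0.001, -0.001]), 'ft_force': array([ 0.581, -0.385, -1.581]), 'ft_torque': array([ 0.011, -0.016,  0.026]), 'finger_gap': np.float64(1.001)}
0.0188
```

View pics/scene0.png

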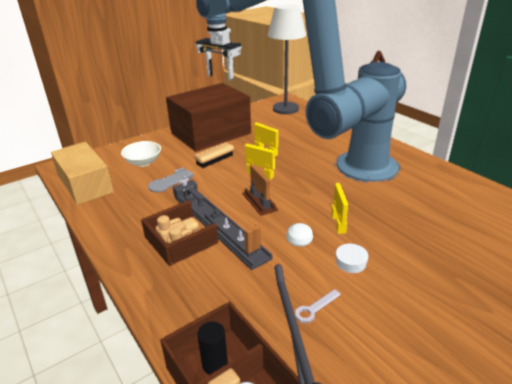

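View pics/top0.png

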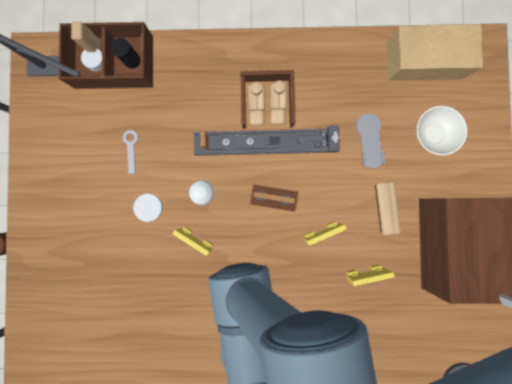

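View pics/wrist0.png

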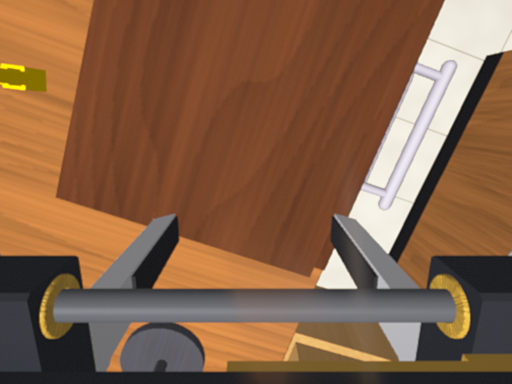

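Top view: carriage/track around (266,141), with the tab at (203,140) and the keeper at (333,137). The teak leaf in its stand is at (273,197), and there are three yellow look-alikes. I'll zoom in.

Run:
```python
from h import *
d=load('top0'); im=d['img']
cv2.imwrite('pics/topA.png',cv2.resize(im[115:215,185:345],None,fx=5,fy=5,interpolation=cv2.INTER_CUBIC))
d=load('scene0'); im=d['img']
cv2.imwrite('pics/sceneA.png',cv2.resize(im[145:275,140:290],None,fx=5,fy=4.6,interpolation=cv2.INTER_CUBIC))
t=load('top0')
for (u,v,z) in [(202,141,.096),(225,141,.054),(295,141,.054),(252,190,.113),(297,195,.113),(255,197,.02),(333,137,.04)]:
    print(u,v,np.round(onz(t,u,v,z),4))
```

```text
202 141 [0.5901 0.1498 0.096 ]
225 141 [0.5962 0.0911 0.054 ]
295 141 [ 0.5936 -0.1062  0.054 ]
252 190 [0.4553 0.0152 0.113 ]
297 195 [ 0.441  -0.1032  0.113 ]
255 197 [0.4376 0.0083 0.02  ]
333 137 [ 0.606  -0.2158  0.04  ]
```

View pics/topA.png

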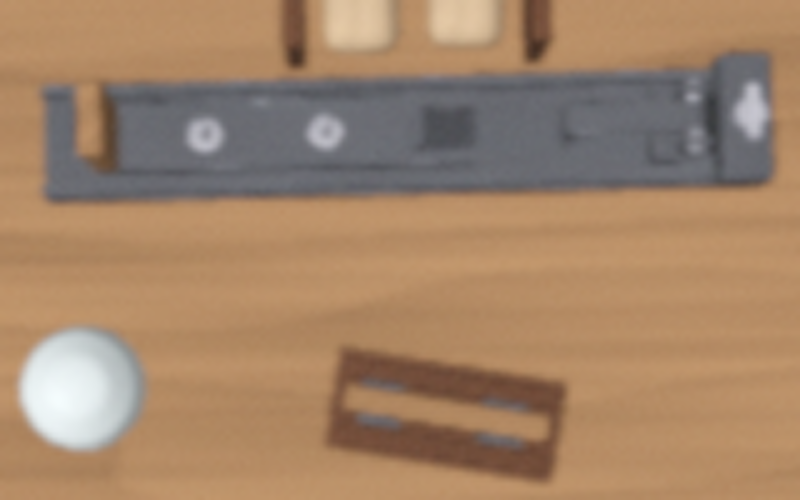

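View pics/sceneA.png

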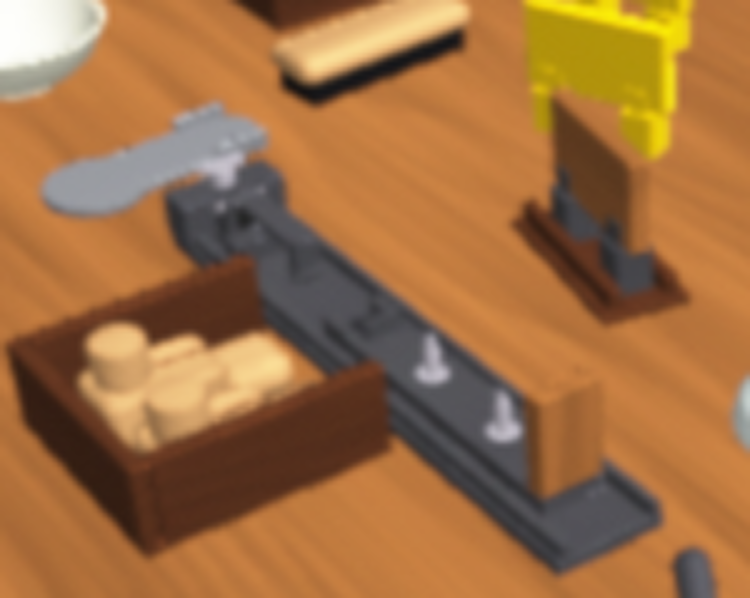

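Run:
```python
from h import *
t=load('top0'); 
P=lambda zx,zy,z: onz(t,185+(zx-2)/5,115+(zy-2)/5,z)
a=P(345,398,.113);b=P(550,428,.113); print('leaf',a,b,(a+b)/2,np.degrees(np.arctan2(*(a-b)[:2])),np.linalg.norm(a-b))
p1=P(205,134,.05);p2=P(326,131,.05);print('pins',p1,p2,(p1+p2)/2,np.degrees(np.arctan2(*(p1-p2)[:2])),np.linalg.norm(p1-p2))
print('tab',P(91,122,.096),P(78,122,.096),P(104,122,.096))
print('keeper', P(720,120,.05),P(565,120,.04))
s=load('scene0')
m=(p1+p2)/2
print(proj(s,np.r_[p1[:2],.054]),proj(s,np.r_[p2[:2],.054]),'observed',(140+503/5,145+393/4.6),(140+432/5,145+338/4.6))
st=ctrl.sense()
from scipy.spatial.transform import Rotation as R
print(R.from_quat(st['orientation']).as_matrix().round(3))
w=load('wrist0')
print('cam in tool', (R.from_quat(st['orientation']).as_matrix().T@(w['T'][:3,3]-st['eef_pos'])).round(3), (R.from_quat(st['orientation']).as_matrix().T@w['T'][:3,:3]).round(3))
```

```text
leaf [0.4442173  0.01107713 0.113     ] [ 0.42733718 -0.09666328  0.113     ] [ 0.43577724 -0.04279308  0.113     ] 8.904372560166372 0.10905473519392402
pins [0.59572003 0.08974894 0.05      ] [0.59653469 0.0211043  0.05      ] [0.59612736 0.05542662 0.05      ] -0.6799402807682571 0.06864947340085224
tab [0.5955755  0.14757068 0.096     ] [0.5956687  0.15464374 0.096     ] [0.59548233 0.14049964 0.096     ]
keeper [ 0.59987248 -0.20124578  0.05      ] [ 0.60270669 -0.11512482  0.04      ]
[241.00538074 228.29356783] [226.88426527 216.26538807] observed (240.6, 230.43478260869566) (226.4, 218.47826086956522)
[[ 0.327 -0.945 -0.   ]
 [-0.945 -0.327  0.001]
 [-0.001 -0.    -1.   ]]
cam in tool [-0.001 -0.072 -0.181] [[ 1.     0.     0.   ]
 [-0.     0.968  0.249]
 [-0.    -0.249  0.968]]
```

Emit:
step_arm(slide=[[0, 0, -4], [0, 0, -4], [0, 0, -4], [0, 0, -4], [0, 0, -4], [0, 0, -4], [0, 0, -4], [0, 0, -4], [0, 0, 0], [0, 0, 0]], angular=[[0, 0, -6.2], [0, 0, -6.2], [0, 0, -6.2], [0, 0, -6.2], [0, 0, -6.2], [0, 0, -6.2], [0, 0, -6.2], [0, 0, -6.2], [0, 0, -6.2], [0, 0, -6.2]])

```text
time_s: 0.98
eef_pos: [0.2124, -0.6143, 0.2374]
orientation: [0.997, -0.075, 0.0, -0.0]
ft_force: [0.9, 0.2, -0.4]
finger_gap: 0.997
```

```bash
cat >> h.py <<'E'
from scipy.spatial.transform import Rotation as R
def need(target, yaw_x=None):
    "shift in tool axes (mm) to target TCP; rotvec (deg) to make tool point down with tool x at yaw_x deg"
    s=ctrl.sense(); M=R.from_quat(s['orientation']).as_matrix(); d=M.T@(np.array(target)-s['eef_pos'])*1000
    print('shift mm',d.round(1),'tool x yaw',np.degrees(np.arctan2(M[1,0],M[0,0])).round(2),'tilt z',M[:,2].round(4))
    if yaw_x is not None:
        a=np.radians(yaw_x); x=np.array([np.cos(a),np.sin(a),0]); z=np.array([0,0,-1.]); D=np.c_[x,np.cross(z,x),z]
        print('rot deg',np.degrees(R.from_matrix(M.T@D).as_rotvec()).round(2))
E
python3 -c "
from h import *
need([.436,-.043,.237],-8.9)"
```

```text
shift mm [ 1.354e+02 -5.984e+02  5.000e-01] tool x yaw -8.63 tilt z [ 0.e+00  1.e-04 -1.e+00]
rot deg [-0.01 -0.    0.27]
```

Emit:
step_arm(slide=[[6.8, -29.9, 0], [6.8, -29.9, 0], [6.8, -29.9, 0], [6.8, -29.9, 0], [6.8, -29.9, 0], [6.8, -29.9, 0], [6.8, -29.9, 0], [6.8, -29.9, 0], [6.8, -29.9, 0], [6.8, -29.9, 0]], angular=[[0, 0, 0], [0, 0, 0], [0, 0, 0], [0, 0, 0], [0, 0, 0], [0, 0, 0], [0, 0, 0], [0, 0, 0], [0, 0, 0], [0, 0, 0]])

```text
time_s: 1.82
eef_pos: [0.3261, -0.3279, 0.2372]
orientation: [0.997, -0.078, -0.0, -0.0]
ft_force: [1.0, -0.3, 0.8]
finger_gap: 0.998
```

Emit:
step_arm(slide=[[6.8, -29.9, 0], [6.8, -29.9, 0], [6.8, -29.9, 0], [6.8, -29.9, 0], [6.8, -29.9, 0], [6.8, -29.9, 0], [6.8, -29.9, 0], [6.8, -29.9, 0], [6.8, -29.9, 0], [6.8, -29.9, 0]], angular=[[0, 0, 0], [0, 0, 0], [0, 0, 0], [0, 0, 0], [0, 0, 0], [0, 0, 0], [0, 0, 0], [0, 0, 0], [0, 0, 0], [0, 0, 0]])

```text
time_s: 2.65
eef_pos: [0.4397, -0.0431, 0.2374]
orientation: [0.997, -0.078, 0.0, 0.0]
ft_force: [0.9, -0.2, -0.1]
finger_gap: 1.001
```

Emit:
step_arm(slide=[[0, 0, 0], [0, 0, 0]], angular=[[0, 0, 0], [0, 0, 0]])

```text
time_s: 2.82
eef_pos: [0.4395, -0.0436, 0.2372]
orientation: [0.997, -0.076, -0.0, 0.0]
ft_force: [-0.1, -1.1, 0.3]
finger_gap: 1.001
```

```bash
python3 -c "
from h import *
snap('wrist','w1'); need([.436,-.043,.237],-8.9)"
```

```text
shift mm [-3.6 -1.   0.2] tool x yaw -8.86 tilt z [-6.e-04 -2.e-04 -1.e+00]
rot deg [0.02 0.03 0.04]
```

View pics/w1.png

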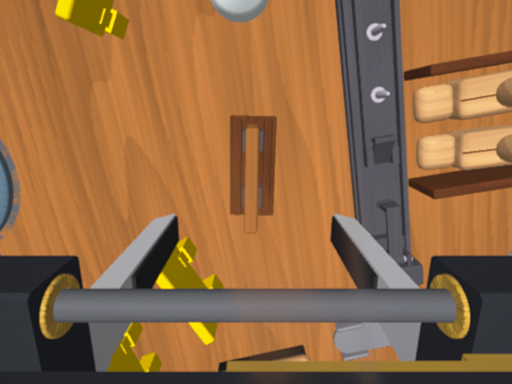

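The wrist view shows the leaf's top edge as a light strip from about (251,125) to (251,232), vertical in the image, with the pins at (376,31) and (380,95). I'll measure both.

Run:
```python
from h import *
d=load('w1'); im=d['img']
cv2.imwrite('pics/w1A.png',cv2.resize(im[105:245,215:295],None,fx=4,fy=4,interpolation=cv2.INTER_CUBIC))
cv2.imwrite('pics/w1B.png',cv2.resize(im[0:200,330:430],None,fx=3,fy=3,interpolation=cv2.INTER_CUBIC))
for v in (130,140,170,200,225): print(v,im[v,240:270].tolist()[::2])
```

```text
130 [[36, 63, 110], [49, 60, 90], [76, 75, 86], [58, 109, 169], [63, 120, 185], [60, 116, 182], [60, 116, 180], [62, 117, 184], [64, 120, 185], [48, 90, 139], [73, 68, 75], [67, 68, 85], [33, 55, 97], [38, 63, 111], [35, 60, 104]]
140 [[36, 63, 108], [62, 73, 100], [90, 91, 103], [58, 109, 172], [60, 117, 182], [59, 116, 180], [60, 115, 179], [61, 117, 183], [61, 116, 181], [48, 84, 131], [92, 87, 90], [83, 81, 92], [32, 59, 104], [38, 63, 109], [36, 59, 104]]
170 [[36, 65, 108], [41, 73, 122], [44, 79, 130], [59, 113, 175], [60, 116, 181], [60, 115, 180], [62, 115, 179], [61, 118, 183], [59, 111, 173], [41, 76, 119], [36, 62, 107], [39, 63, 108], [38, 63, 109], [38, 63, 108], [35, 61, 104]]
200 [[38, 67, 110], [78, 86, 109], [73, 96, 133], [59, 118, 184], [61, 118, 184], [61, 117, 181], [61, 117, 181], [62, 117, 183], [55, 105, 165], [76, 86, 113], [84, 90, 110], [39, 66, 108], [40, 73, 123], [41, 71, 119], [38, 69, 115]]
225 [[64, 123, 190], [62, 121, 189], [57, 110, 170], [63, 122, 188], [61, 119, 185], [63, 118, 183], [62, 118, 183], [58, 116, 181], [52, 100, 156], [61, 113, 176], [64, 117, 183], [61, 117, 183], [61, 117, 182], [63, 120, 187], [66, 126, 197]]
```

View pics/w1A.png

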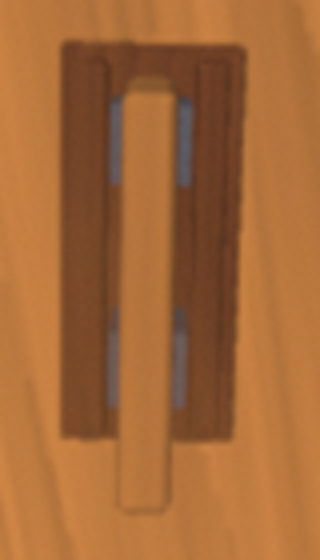

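View pics/w1B.png

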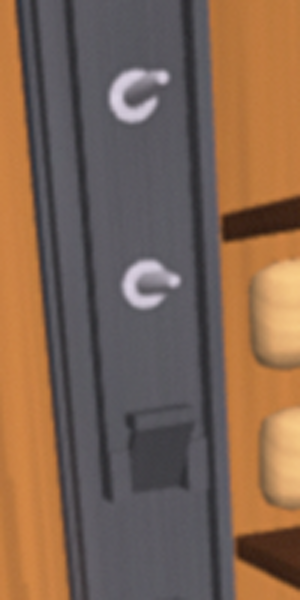

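Run:
```python
from h import *
d=load('w1')
A=lambda x,y: onz(d,215+(x-1.5)/4,105+(y-1.5)/4,.113)
B=lambda x,y,z: onz(d,330+(x-1)/3,(y-1)/3,z)
t=(A(122,92)+A(175,92))/2; b=(A(119,512)+A(169,512))/2
print('leaf',((t+b)/2).round(4),np.linalg.norm(t-b),np.linalg.norm(A(122,92)-A(175,92)),'yaw',np.degrees(np.arctan2(-(t-b)[0],(t-b)[1])))
for z,p,q in ((.054,(163,76),(176,281)),(.028,(133,97),(146,284))):
    p,q=B(*p,z),B(*q,z); print('pins',p.round(4),q.round(4),((p+q)/2).round(4),np.linalg.norm(p-q),'yaw',np.degrees(np.arctan2(-(p-q)[0],(p-q)[1])))
need([.4365,-.043,.237],-8.9)
```

```text
leaf [ 0.4358 -0.044   0.113 ] 0.10903988240941687 0.01282138533086027 yaw -9.472687004853404
pins [0.5998 0.0913 0.054 ] [0.6012 0.0204 0.054 ] [0.6005 0.0558 0.054 ] 0.07093454666252812 yaw 1.1337584060436567
pins [0.5987 0.0902 0.028 ] [0.6    0.0205 0.028 ] [0.5994 0.0553 0.028 ] 0.06971489172153184 yaw 1.0381190182871656
shift mm [-3.1 -1.   0.2] tool x yaw -8.86 tilt z [-6.e-04 -2.e-04 -1.e+00]
rot deg [0.02 0.03 0.04]
```

Emit:
step_arm(slide=[[-3.7, -0.2, 0], [0, 0, 20], [0, 0, 20], [0, 0, 20], [0, 0, 20], [0, 0, 20], [0, 0, 20], [0, 0, 20], [0, 0, 20], [0, 0, 8]], angular=[[0, 0, 0.4], [0, 0, 0], [0, 0, 0], [0, 0, 0], [0, 0, 0], [0, 0, 0], [0, 0, 0], [0, 0, 0], [0, 0, 0], [0, 0, 0]], grip=0.6)

```text
time_s: 3.7
eef_pos: [0.4337, -0.0445, 0.067]
orientation: [0.997, -0.083, -0.002, -0.001]
ft_force: [-0.5, -0.2, -0.1]
finger_gap: 0.599
```

Emit:
step_arm(slide=[[0, 0, 0], [0, 0, 0]], angular=[[0, 0, 0], [0, 0, 0]])

```text
time_s: 3.87
eef_pos: [0.4359, -0.0446, 0.0698]
orientation: [0.997, -0.082, -0.0, 0.0]
ft_force: [-0.0, -0.5, 1.5]
finger_gap: 0.605
```

```bash
python3 -c "
from h import *
snap('wrist','w2'); need([.4358,-.044,.069],-9.2); print(ctrl.sense()['ft_force'])"
```

```text
shift mm [-0.9 -0.6  1.5] tool x yaw -9.39 tilt z [ 1.5e-03 -6.0e-04 -1.0e+00]
rot deg [ 0.02 -0.09 -0.19]
[ 0.26412346 -0.0146562  -0.09011137]
```

View pics/w2.png

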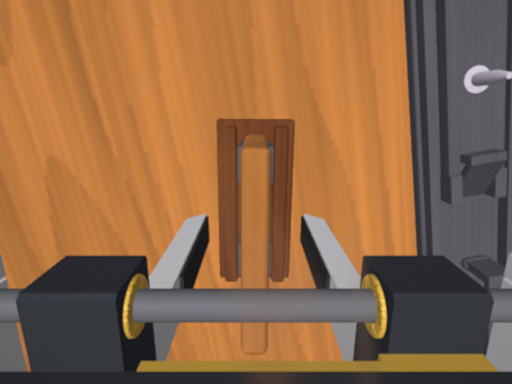

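The leaf strip, at column 255, is midway between the fingertips (208 and 301). Closing now.

Emit:
step_arm(slide=[[0, 0, 0], [0, 0, 0], [0, 0, 0], [0, 0, 0], [0, 0, 0], [0, 0, 0], [0, 0, 0], [0, 0, 0]], angular=[[0, 0, 0], [0, 0, 0], [0, 0, 0], [0, 0, 0], [0, 0, 0], [0, 0, 0], [0, 0, 0], [0, 0, 0]], grip=0, squeeze=30)

```text
time_s: 4.58
eef_pos: [0.436, -0.0439, 0.0695]
orientation: [0.997, -0.081, 0.0, -0.0]
ft_force: [0.5, -0.3, 0.5]
finger_gap: 0.15
```

```bash
python3 -c "
from h import *
need([.4358,-.044,.189],-9.2); s=ctrl.sense();print(s['ft_force'],s['finger_gap']*94)"
```

```text
shift mm [-2.000e-01  1.000e-01 -1.195e+02] tool x yaw -9.33 tilt z [ 0.  0. -1.]
rot deg [-0.   -0.   -0.13]
[ 0.45368985 -0.25261678  0.45012764] 14.07862414322572
```

Gap is 14.1 mm, which is the board's thickness. Lifting.

Emit:
step_arm(slide=[[0, 0, -4], [0, 0, -8], [0, 0, -10], [0, 0, -12], [0, 0, -12], [0, 0, -12], [0, 0, -12], [0, 0, -10], [0, 0, -6], [0, 0, -4]], angular=[[0, 0, 0], [0, 0, 0], [0, 0, 0], [0, 0, 0], [0, 0, 0], [0, 0, 0], [0, 0, 0], [0, 0, 0], [0, 0, 0], [0, 0, 0]])

```text
time_s: 5.42
eef_pos: [0.4363, -0.0441, 0.1606]
orientation: [0.997, -0.081, 0.001, 0.0]
ft_force: [0.2, -0.3, -2.5]
finger_gap: 0.147
```

Emit:
step_arm(slide=[[0, 0, 0], [0, 0, 0]], angular=[[0, 0, 0], [0, 0, 0]])

```text
time_s: 5.58
eef_pos: [0.4357, -0.0439, 0.1592]
orientation: [0.997, -0.081, -0.0, -0.0]
ft_force: [-0.5, 0.1, -2.9]
finger_gap: 0.146
```

```bash
python3 -c "
from h import *
snap('wrist','w3');snap('scene','s3'); need([.5985,.0554,.16],1.0); s=ctrl.sense();print(s['ft_force'],s['ft_torque'],s['eef_pos'])
im=load('s3')['img'];cv2.imwrite('pics/s3A.png',cv2.resize(im[120:260,180:320],None,fx=4,fy=4))"
```

```text
shift mm [ 144.9 -124.3   -1.5] tool x yaw -9.33 tilt z [-1.5e-03  6.0e-04 -1.0e+00]
rot deg [ -0.03   0.09 -10.33]
[-0.39729615  0.77384721 -3.48846982] [-0.03803095 -0.05536019  0.04767539] [ 0.43540125 -0.04375409  0.1587094 ]
```

View pics/w3.png

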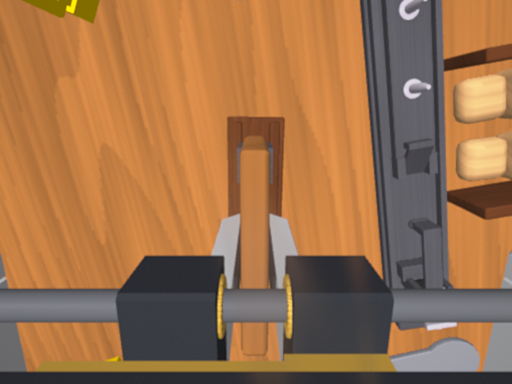

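View pics/s3A.png

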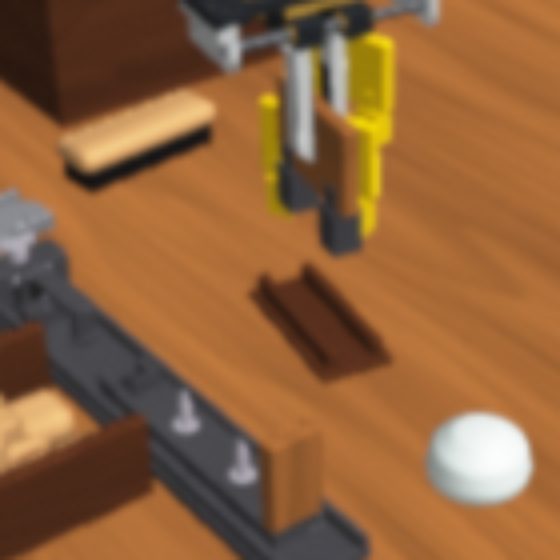

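Emit:
step_arm(slide=[[0, 0, 0], [0, 0, 0], [13.2, -12.2, 0], [13.2, -12.2, 0], [13.2, -12.2, 0], [13.2, -12.2, 0], [13.2, -12.2, 0], [13.2, -12.2, 0], [13.2, -12.2, 0], [13.2, -12.2, 0]], angular=[[0, 0, -5.2], [0, 0, -5.1], [0, 0, 0], [0, 0, 0], [0, 0, 0], [0, 0, 0], [0, 0, 0], [0, 0, 0], [0, 0, 0], [0, 0, 0]])

```text
time_s: 6.52
eef_pos: [0.5399, 0.0562, 0.1584]
orientation: [1.0, 0.008, -0.001, -0.0]
ft_force: [-0.1, 0.3, -2.8]
finger_gap: 0.15
```

Emit:
step_arm(slide=[[0, 0, 0], [0, 0, 0], [0, 0, 0]], angular=[[0, 0, 0], [0, 0, 0], [0, 0, 0]])

```text
time_s: 6.77
eef_pos: [0.5391, 0.0552, 0.1586]
orientation: [1.0, 0.008, -0.001, 0.0]
ft_force: [0.6, -0.4, -3.1]
finger_gap: 0.146
```

```bash
python3 -c "
from h import *
snap('wrist','w4'); need([.5985,.0554,.16],1.0); s=ctrl.sense();print(s['eef_pos'])
im=load('w4')['img'];cv2.imwrite('pics/w4A.png',cv2.resize(im[20:220,230:430],None,fx=3,fy=3,interpolation=cv2.INTER_CUBIC))"
```

```text
shift mm [59.4  0.6 -1.3] tool x yaw 0.94 tilt z [-1.5e-03 -1.0e-04 -1.0e+00]
rot deg [ 0.    0.08 -0.06]
[0.53906319 0.05502058 0.15882638]
```

View pics/w4.png

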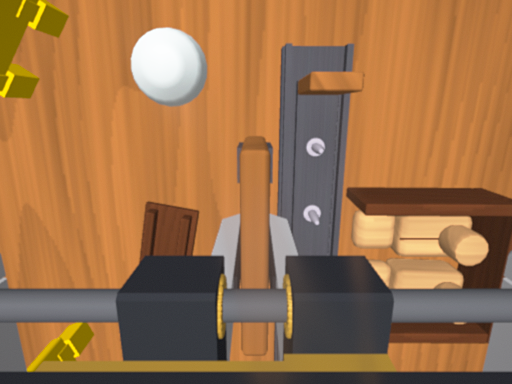

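View pics/w4A.png

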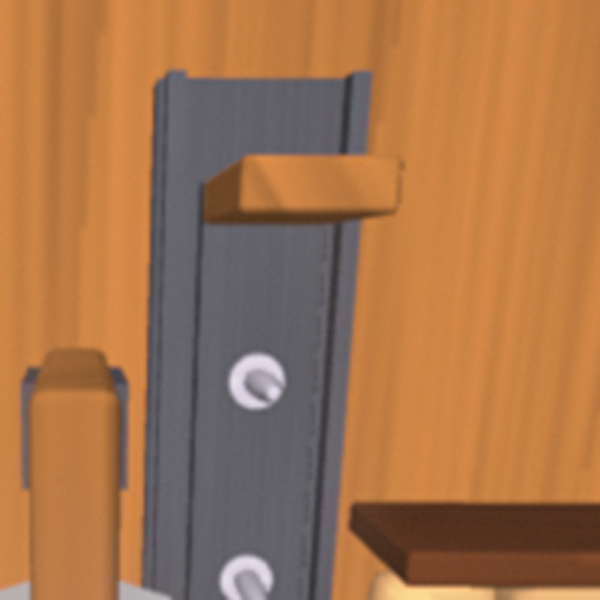

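Run:
```python
from h import *
d=load('w4')
B=lambda x,y,z: onz(d,230+(x-1)/3,20+(y-1)/3,z)
for z,p,q in ((.054,(275,391),(259,595)),(.028,(257,380),(246,581))):
    p,q=B(*p,z),B(*q,z); print('pins',p.round(4),q.round(4),((p+q)/2).round(4),np.linalg.norm(p-q),'yaw',np.degrees(np.arctan2(-(p-q)[0],(p-q)[1])))
print('tab corners',B(244,155,.096),B(403,155,.096),B(240,213,.096),B(395,213,.096))
print('leaf ends', onz(d,230+(73)/3,20+386/3,.2023), onz(d,254.5,355,.2023))
# two-view tip/base triangulation with top0
t=load('top0')
print('track L', B(187,75,.026),B(145,595,.026))
```

```text
pins [0.5997 0.0908 0.054 ] [0.5992 0.0243 0.054 ] [0.5995 0.0575 0.054 ] 0.06643302854097882 yaw -0.41322904714547176
pins [0.599 0.091 0.028] [0.5999 0.0201 0.028 ] [0.5995 0.0555 0.028 ] 0.07089949437880853 yaw 0.6564028896796329
tab corners [0.57884486 0.15428343 0.096     ] [0.61800395 0.15494934 0.096     ] [0.57870231 0.1406113  0.096     ] [0.6174436  0.14127465 0.096     ]
leaf ends [0.53791743 0.1100769  0.2023    ] [5.39896072e-01 3.83583019e-04 2.02300000e-01]
track L [0.57141004 0.1849848  0.026     ] [0.56456286 0.01345766 0.026     ]
```

Emit:
step_arm(slide=[[8, 0, 0], [10, 0, 0], [10, 0, 0], [10, 0, 0], [10, 0, 0], [8, 0, 0], [4, 0, 0], [0, 0, 12], [0, 0, 12], [0, 0, 12]], angular=[[0, 0, 0], [0, 0, 0], [0, 0, 0], [0, 0, 0], [0, 0, 0], [0, 0, 0], [0, 0, 0], [0, 0, 0], [0, 0, 0], [0, 0, 0]])

```text
time_s: 7.65
eef_pos: [0.599, 0.0565, 0.1216]
orientation: [1.0, 0.008, -0.001, -0.0]
ft_force: [-0.5, -0.2, -3.0]
finger_gap: 0.147
```

Emit:
step_arm(slide=[[0, 0, 2], [0, 0, 0], [0, 0, 0]], angular=[[0, 0, 0], [0, 0, 0], [0, 0, 0]])

```text
time_s: 7.9
eef_pos: [0.5995, 0.0565, 0.121]
orientation: [1.0, 0.008, -0.0, -0.0]
ft_force: [1.2, 0.0, -3.0]
finger_gap: 0.148
```

```bash
python3 -c "
from h import *
snap('scene','s5');snap('top','t5'); need([.599,.0556,.0875],1.0); s=ctrl.sense();print(s['eef_pos'],s['ft_force'])
im=load('s5')['img'];cv2.imwrite('pics/s5A.png',cv2.resize(im[130:270,180:290],None,fx=4,fy=4,interpolation=cv2.INTER_CUBIC))
im=load('t5')['img'];cv2.imwrite('pics/t5A.png',cv2.resize(im[90:240,170:360],None,fx=4,fy=4))"
```

```text
shift mm [-1.3  0.8 34.6] tool x yaw 0.97 tilt z [ 1.2e-03 -1.0e-04 -1.0e+00]
rot deg [ 0.01 -0.07 -0.03]
[0.60026974 0.05643269 0.12214024] [ 0.04594771 -0.05746816 -3.06575723]
```

View pics/s5A.png

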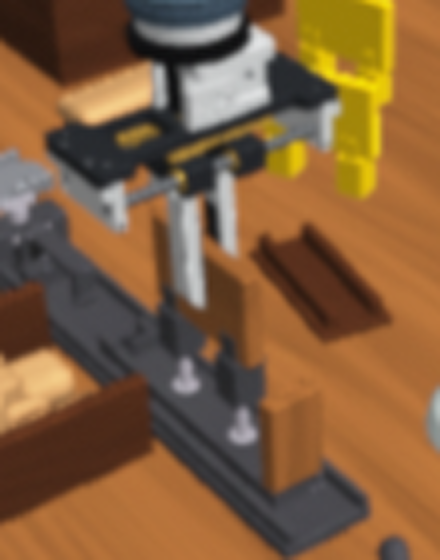

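View pics/t5A.png

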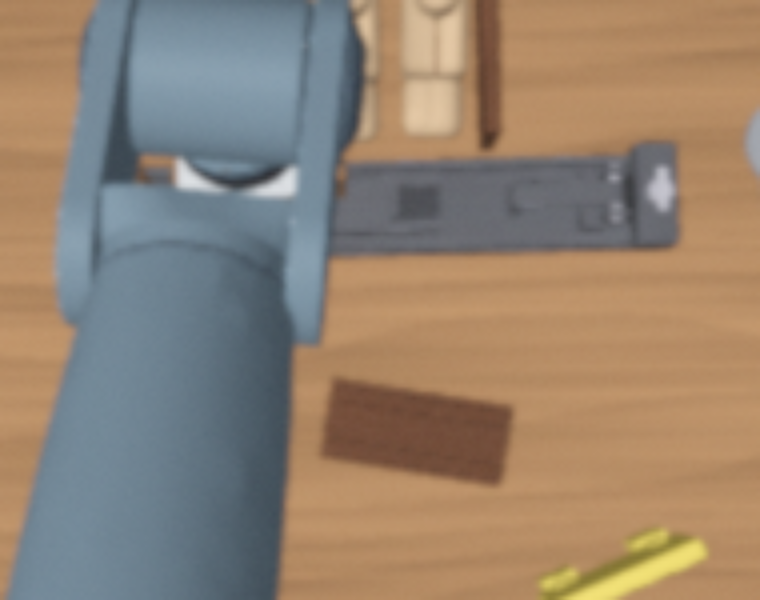

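Emit:
step_arm(slide=[[-0.5, 0.7, 3], [0, 0, 3], [0, 0, 3], [0, 0, 3], [0, 0, 3], [0, 0, 0]], angular=[[0, 0, 0], [0, 0, 0], [0, 0, 0], [0, 0, 0], [0, 0, 0], [0, 0, 0]])

```text
time_s: 8.5
eef_pos: [0.5988, 0.0558, 0.1055]
orientation: [1.0, 0.008, -0.001, -0.0]
ft_force: [-0.5, 0.8, -2.6]
finger_gap: 0.142
```

Leaf bottom is now at about 44 mm, 10 mm below the pin tips, and there's no contact force. Continuing down.

Emit:
step_arm(slide=[[0, 0, 3], [0, 0, 3], [0, 0, 3], [0, 0, 3], [0, 0, 2], [0, 0, 2], [0, 0, 0]], angular=[[0, 0, 0], [0, 0, 0], [0, 0, 0], [0, 0, 0], [0, 0, 0], [0, 0, 0], [0, 0, 0]])

```text
time_s: 9.08
eef_pos: [0.599, 0.0558, 0.0899]
orientation: [1.0, 0.008, -0.0, -0.0]
ft_force: [-0.4, 1.0, -3.3]
finger_gap: 0.146
```

Emit:
step_arm(slide=[[0, 0, 1], [0, 0, 1], [0, 0, 1], [0, 0, 0]], angular=[[0, 0, 0], [0, 0, 0], [0, 0, 0], [0, 0, 0]])

```text
time_s: 9.42
eef_pos: [0.5995, 0.0557, 0.0876]
orientation: [1.0, 0.008, 0.0, 0.0]
ft_force: [0.2, -0.9, -3.2]
finger_gap: 0.147
```

Emit:
step_arm(slide=[[0, 0, 1], [0, 0, 1], [0, 0, 0]], angular=[[0, 0, 0], [0, 0, 0], [0, 0, 0]])

```text
time_s: 9.67
eef_pos: [0.5999, 0.0557, 0.0875]
orientation: [1.0, 0.009, 0.0, 0.0]
ft_force: [-4.1, 0.2, 7.0]
finger_gap: 0.147
```

```bash
python3 -c "
from h import *
snap('scene','s6'); need([.599,.0556,.0875],1.0); s=ctrl.sense();print(s['eef_pos'],s['ft_force'])
im=load('s6')['img'];cv2.imwrite('pics/s6A.png',cv2.resize(im[150:270,200:290],None,fx=5,fy=5,interpolation=cv2.INTER_CUBIC))"
```

```text
shift mm [-0.9  0.1 -0. ] tool x yaw 0.98 tilt z [ 5.e-04 -2.e-04 -1.e+00]
rot deg [ 0.01 -0.03 -0.02]
[0.59990192 0.05569824 0.087463  ] [-3.79995822 -0.83773838  6.89428062]
```

View pics/s6A.png

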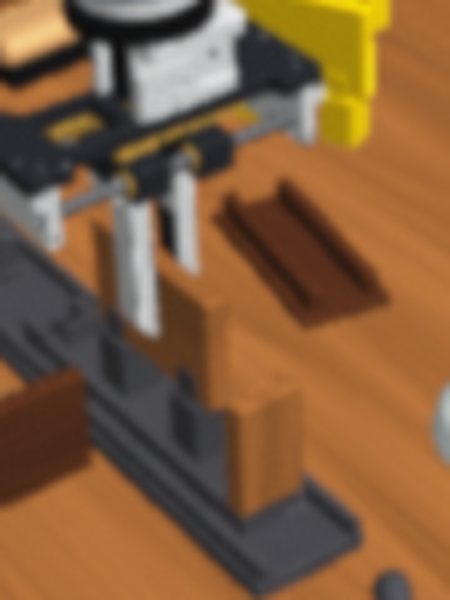

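Contact came at TCP 0.0875, the height expected for a fully seated leaf, and no pin shows below the sockets. Releasing.

Emit:
step_arm(slide=[[0, 0, -0.5], [0, 0, 0], [0, 0, 0], [0, 0, 0], [0, 0, 0], [0, 0, 0]], angular=[[0, 0, 0], [0, 0, 0], [0, 0, 0], [0, 0, 0], [0, 0, 0], [0, 0, 0]], grip=0.45)

```text
time_s: 10.22
eef_pos: [0.5993, 0.0557, 0.0858]
orientation: [1.0, 0.008, -0.0, -0.0]
ft_force: [-0.3, -0.4, 0.2]
finger_gap: 0.445
```

Emit:
step_arm(slide=[[0, 0, -4], [0, 0, -8], [0, 0, -12], [0, 0, -16], [0, 0, -16], [0, 0, -16], [0, 0, -12], [0, 0, -6], [0, 0, 0], [0, 0, 0]], angular=[[0, 0, 0], [0, 0, 0], [0, 0, 0], [0, 0, 0], [0, 0, 0], [0, 0, 0], [0, 0, 0], [0, 0, 0], [0, 0, 0], [0, 0, 0]])

```text
time_s: 11.05
eef_pos: [0.5993, 0.0557, 0.1761]
orientation: [1.0, 0.008, 0.0, 0.0]
ft_force: [-1.0, 0.9, -0.3]
finger_gap: 0.451
```

```bash
python3 -c "
from h import *
snap('scene','s7');snap('wrist','w7'); need([.598,.19,.19],1.0); s=ctrl.sense();print(s['eef_pos'],s['ft_force'],s['finger_gap'])
im=load('s7')['img'];cv2.imwrite('pics/s7A.png',cv2.resize(im[150:270,180:290],None,fx=5,fy=5,interpolation=cv2.INTER_CUBIC))"
```

```text
shift mm [   1.6 -134.2  -15.1] tool x yaw 0.97 tilt z [-1.9e-03  1.0e-04 -1.0e+00]
rot deg [-0.01  0.11 -0.03]
[0.59867802 0.05576051 0.17483116] [-1.17480547 -0.27768658  0.45228589] 0.45102983805645647
```

View pics/s7A.png

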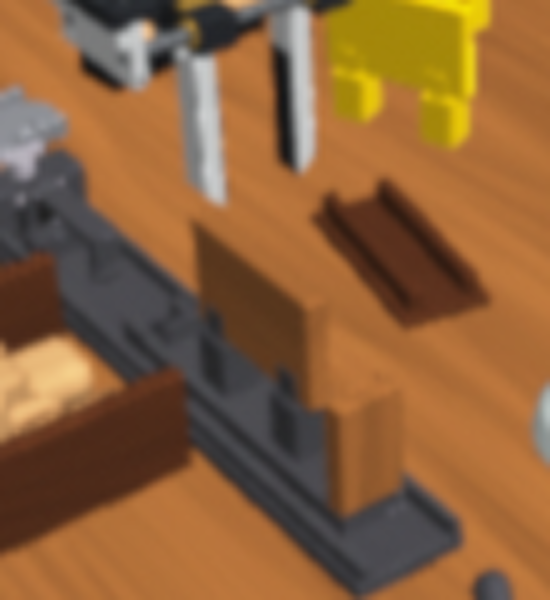

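View pics/w7.png

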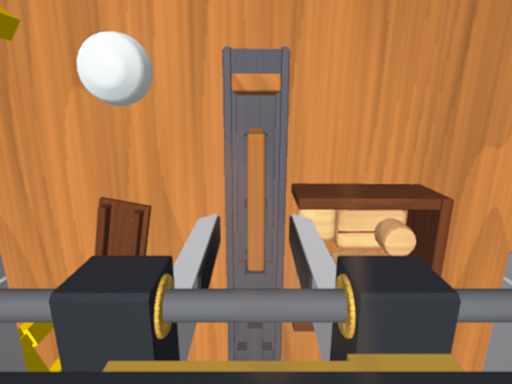

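Emit:
step_arm(slide=[[0, -8, 0], [0, -16, 0], [0, -20, 0], [0, -20, 0], [0, -20, 0], [0, -20, 0], [0.4, -14, 0], [0, -6, 0], [0, 0, 0]], angular=[[0, 0, 0], [0, 0, 0], [0, 0, 0], [0, 0, 0], [0, 0, 0], [0, 0, 0], [0, 0, 0], [0, 0, 0], [0, 0, 0]], grip=0)

```text
time_s: 11.9
eef_pos: [0.5973, 0.1809, 0.1754]
orientation: [1.0, 0.009, -0.0, 0.0]
ft_force: [-0.1, -0.2, 0.4]
finger_gap: 0.004
```

Emit:
step_arm(slide=[[0, 0, 12], [0, 0, 20], [0, 0, 20], [0, 0, 20], [0, 0, 20], [0, 0, 16], [0, 0, 8], [0, 0, 4], [0, 0, 0], [0, 0, 0]], angular=[[0, 0, 0], [0, 0, 0], [0, 0, 0], [0, 0, 0], [0, 0, 0], [0, 0, 0], [0, 0, 0], [0, 0, 0], [0, 0, 0], [0, 0, 0]])

```text
time_s: 12.73
eef_pos: [0.5983, 0.1794, 0.0566]
orientation: [1.0, 0.008, 0.001, -0.0]
ft_force: [-0.6, 0.7, 0.7]
finger_gap: 0.009
```

Run:
```python
from h import *
snap('scene','s8'); need([.598,.165,.055],0.9); s=ctrl.sense();print(s['eef_pos'],s['ft_force'],s['finger_gap'])
im=load('s8')['img'];cv2.imwrite('pics/s8A.png',cv2.resize(im[140:280,150:300],None,fx=5,fy=4.2,interpolation=cv2.INTER_CUBIC))
d=load('w7')
print('leaf top ends at .131',onz(d,256,130,.131),onz(d,256,271,.131))
```

```text
shift mm [-0.8 14.6  2.1] tool x yaw 0.95 tilt z [ 1.9e-03  2.0e-04 -1.0e+00]
rot deg [-0.01 -0.11  0.05]
[0.59855628 0.1796117  0.05707886] [-0.21134239 -1.59965258 -0.82207106] 0.005409835293652928
leaf top ends at .131 [0.59873463 0.11267946 0.131     ] [0.60080647 0.0007163  0.131     ]
```

View pics/s8A.png

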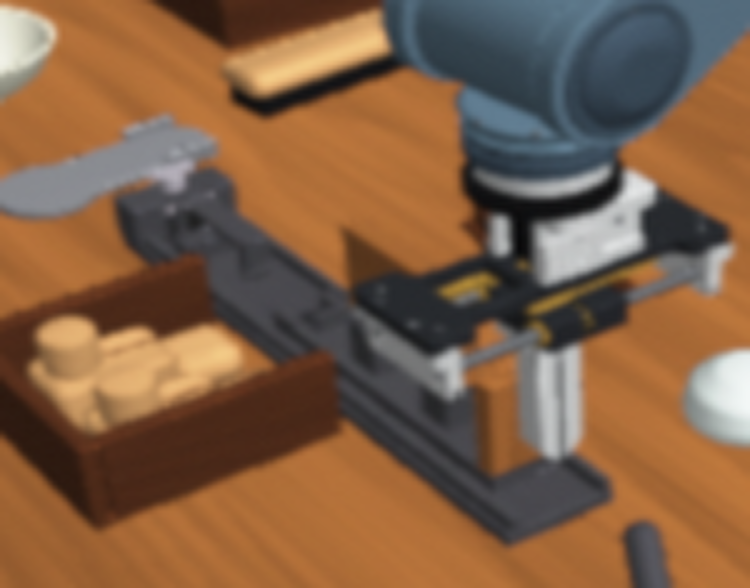

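Fingers are behind the tab with a clear gap, and nothing is touched. I'll estimate the travel from the earlier wrist view, where the hook is near (388,203) and the tooth near (383,138).

Run:
```python
from h import *
d=load('w1')
print('tooth',onz(d,330+160/3,412/3,.038)); 
for v in (203,208): print('hook',v,onz(d,388,v,.038),onz(d,388,v,.05))
d=load('w3')
cv2.imwrite('pics/w3A.png',cv2.resize(d['img'][120:330,370:470],None,fx=4,fy=2.8*1,interpolation=cv2.INTER_CUBIC))
```

```text
tooth [ 0.59949162 -0.03048211  0.038     ]
hook 203 [ 0.60128718 -0.11516277  0.038     ] [ 0.59652491 -0.11063851  0.05      ]
hook 208 [ 0.60098029 -0.12192599  0.038     ] [ 0.59622771 -0.11718837  0.05      ]
```

View pics/w3A.png

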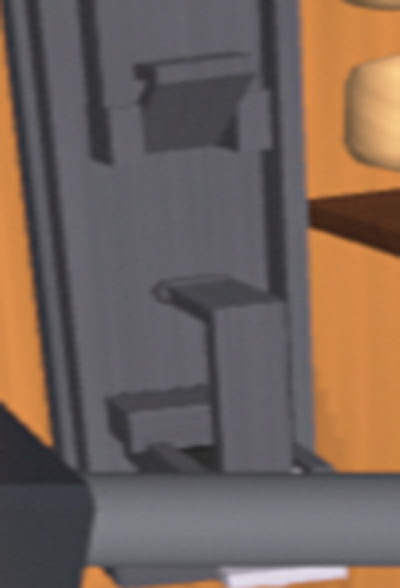

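Emit:
step_arm(slide=[[-0.5, 4, 0], [0, 4, 0], [0, 2, 0], [0, 2, 0], [0, 2, 0], [0, 2, 0]], angular=[[0, 0, 0], [0, 0, 0], [0, 0, 0], [0, 0, 0], [0, 0, 0], [0, 0, 0]])

```text
time_s: 13.28
eef_pos: [0.5975, 0.1636, 0.0561]
orientation: [1.0, 0.008, 0.0, -0.0]
ft_force: [-0.6, 5.7, 1.2]
finger_gap: 0.004
```

Contact on the tab at TCP y = 0.1636 with 5.7 N, matching the sliding friction. The hook face is about 80 mm ahead of the tooth, so I'll slide about 55 mm and then feel for it.

Emit:
step_arm(slide=[[0, 3, 0], [0, 5, 0], [0, 6, 0], [0, 6, 0], [0, 6, 0], [0, 6, 0], [0, 6, 0], [0, 6, 0], [0, 4, 0], [0, 3, 0]], angular=[[0, 0, 0], [0, 0, 0], [0, 0, 0], [0, 0, 0], [0, 0, 0], [0, 0, 0], [0, 0, 0], [0, 0, 0], [0, 0, 0], [0, 0, 0]])

```text
time_s: 14.12
eef_pos: [0.5981, 0.1133, 0.0561]
orientation: [1.0, 0.008, -0.0, -0.001]
ft_force: [-0.5, 5.0, 1.6]
finger_gap: 0.003
```

Run:
```python
from h import *
snap('scene','s9'); snap('top','t9'); s=ctrl.sense();print(s['eef_pos'],s['ft_force'])
im=load('s9')['img'];cv2.imwrite('pics/s9A.png',cv2.resize(im[140:280,150:300],None,fx=5,fy=4.2,interpolation=cv2.INTER_CUBIC))
im=load('t9')['img'];cv2.imwrite('pics/t9A.png',cv2.resize(im[110:180,180:350],None,fx=4.5,fy=4.5,interpolation=cv2.INTER_CUBIC))
```

```text
[0.59817298 0.11276166 0.05609158] [-1.17515472  2.71415264  2.24875976]
```

View pics/s9A.png

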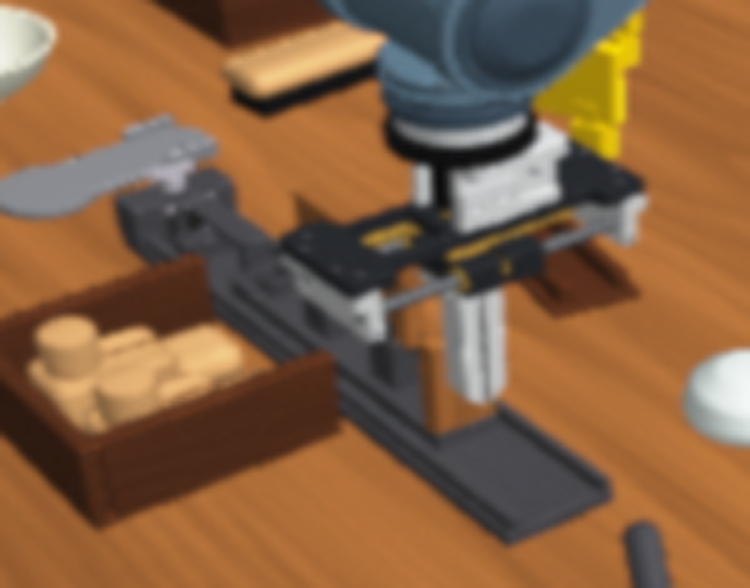

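View pics/t9A.png

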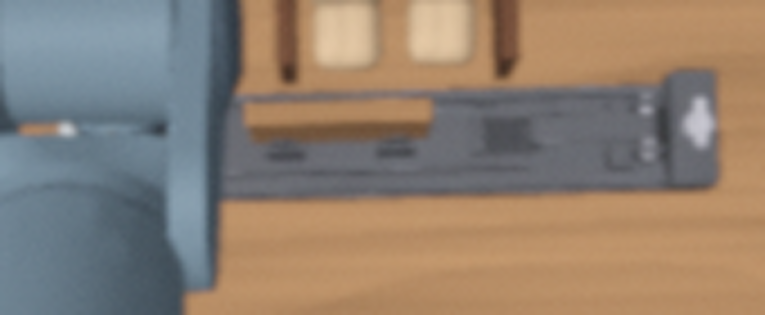

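Emit:
step_arm(slide=[[0, 2, 0], [0, 2, 0], [0, 2, 0], [0, 2, 0], [0, 2, 0], [0, 2, 0]], angular=[[0, 0, 0], [0, 0, 0], [0, 0, 0], [0, 0, 0], [0, 0, 0], [0, 0, 0]])

```text
time_s: 14.72
eef_pos: [0.5983, 0.1033, 0.0561]
orientation: [1.0, 0.008, -0.0, -0.002]
ft_force: [-1.0, 13.2, 2.2]
finger_gap: 0.005
```

Emit:
step_arm(slide=[[0, 1.5, 0], [0, 1.5, 0], [0, 1.5, 0], [0, 1.5, 0]], angular=[[0, 0, 0], [0, 0, 0], [0, 0, 0], [0, 0, 0]])

```text
time_s: 15.05
eef_pos: [0.5983, 0.0976, 0.0562]
orientation: [1.0, 0.008, -0.0, -0.002]
ft_force: [-0.6, 13.0, 1.8]
finger_gap: 0.005
```

On the ramp at 13 N. Continuing in small steps and watching for the drop in force.

Emit:
step_arm(slide=[[0, 1.5, 0], [0, 1.5, 0], [0, 1.5, 0]], angular=[[0, 0, 0], [0, 0, 0], [0, 0, 0]])

```text
time_s: 15.3
eef_pos: [0.5984, 0.0931, 0.0561]
orientation: [1.0, 0.008, -0.0, -0.002]
ft_force: [-1.5, 12.2, 3.5]
finger_gap: 0.006
```

Emit:
step_arm(slide=[[0, 1.2, 0], [0, 1.2, 0]], angular=[[0, 0, 0], [0, 0, 0]])

```text
time_s: 15.47
eef_pos: [0.5984, 0.0906, 0.0561]
orientation: [1.0, 0.008, -0.0, -0.002]
ft_force: [-1.8, 12.1, 2.7]
finger_gap: 0.002
```

Emit:
step_arm(slide=[[0, 1.2, 0], [0, 1.2, 0]], angular=[[0, 0, 0], [0, 0, 0]])

```text
time_s: 15.63
eef_pos: [0.5985, 0.0882, 0.0561]
orientation: [1.0, 0.008, -0.0, -0.002]
ft_force: [-1.8, 13.5, 2.3]
finger_gap: 0.002
```

Emit:
step_arm(slide=[[0, 1.2, 0], [0, 1.2, 0]], angular=[[0, 0, 0], [0, 0, 0]])

```text
time_s: 15.8
eef_pos: [0.5985, 0.0858, 0.0562]
orientation: [1.0, 0.008, -0.0, -0.002]
ft_force: [-1.3, 12.6, 3.3]
finger_gap: 0.008
```

Emit:
step_arm(slide=[[0, 1.2, 0], [0, 1.2, 0]], angular=[[0, 0, 0], [0, 0, 0]])

```text
time_s: 15.97
eef_pos: [0.5985, 0.0825, 0.0561]
orientation: [1.0, 0.009, -0.0, -0.001]
ft_force: [-2.1, 7.0, 3.8]
finger_gap: 0.006
```

Emit:
step_arm(slide=[[0, 1, 0], [0, 0, 0]], angular=[[0, 0, 0], [0, 0, 0]])

```text
time_s: 16.13
eef_pos: [0.5985, 0.0807, 0.0561]
orientation: [1.0, 0.009, -0.0, -0.001]
ft_force: [-2.0, 5.7, 2.1]
finger_gap: 0.005
```

Run:
```python
from h import *
snap('scene','s10'); snap('top','t10'); s=ctrl.sense();print(s['eef_pos'],s['ft_force'])
im=load('s10')['img'];cv2.imwrite('pics/s10A.png',cv2.resize(im[150:230,160:260],None,fx=8,fy=7,interpolation=cv2.INTER_CUBIC))
im=load('t10')['img'];cv2.imwrite('pics/t10A.png',cv2.resize(im[110:170,240:350],None,fx=7,fy=7,interpolation=cv2.INTER_CUBIC))
```

```text
[0.59851807 0.08064521 0.05605704] [-2.23739871  6.17760485  2.19206415]
```

View pics/s10A.png

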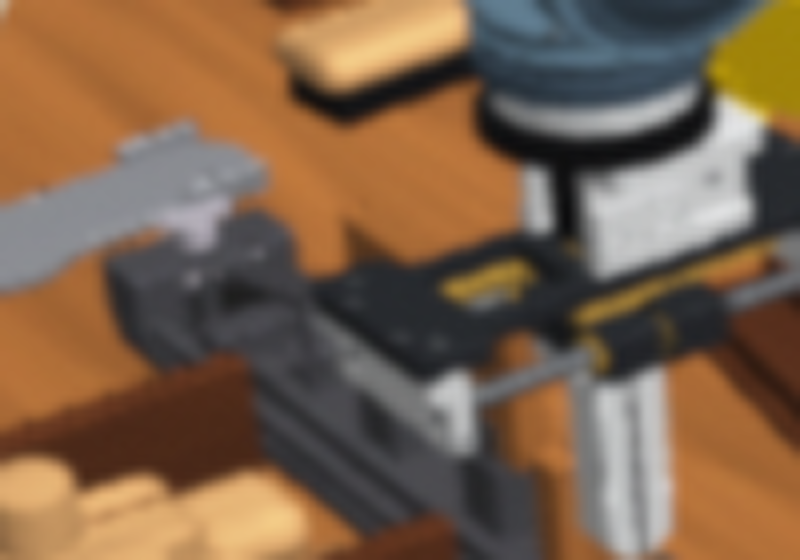

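View pics/t10A.png

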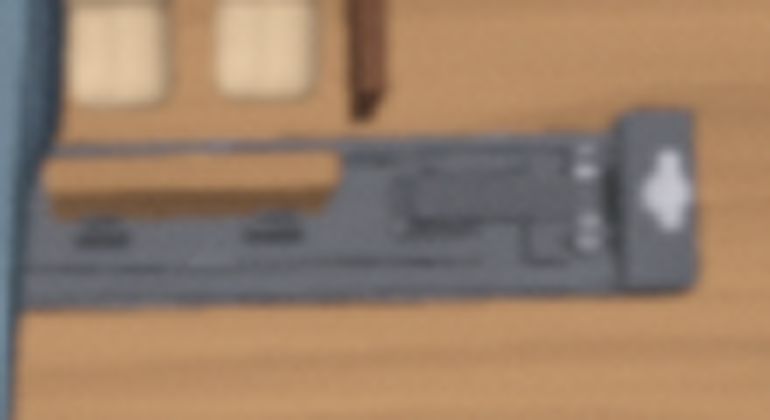

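The hook is now around the tooth (about (400,190) in the crop) and the force is down to bare friction. I'll advance a few mm in gentle steps to be sure it has dropped behind; the stop would show up at about 6 N/mm.

Emit:
step_arm(slide=[[0, 1, 0], [0, 0.5, 0]], angular=[[0, 0, 0], [0, 0, 0]])

```text
time_s: 16.4
eef_pos: [0.5985, 0.0792, 0.056]
orientation: [1.0, 0.008, -0.0, -0.001]
ft_force: [-1.0, 6.4, 3.3]
finger_gap: 0.007
```

Emit:
step_arm(slide=[[0, 1, 0], [0, 0.5, 0]], angular=[[0, 0, 0], [0, 0, 0]])

```text
time_s: 16.57
eef_pos: [0.5986, 0.0776, 0.0561]
orientation: [1.0, 0.008, -0.0, -0.001]
ft_force: [-2.8, 5.6, 2.6]
finger_gap: 0.007
```

Emit:
step_arm(slide=[[0, 1, 0], [0, 0.3, 0]], angular=[[0, 0, 0], [0, 0, 0]])

```text
time_s: 16.73
eef_pos: [0.5986, 0.076, 0.0561]
orientation: [1.0, 0.009, -0.0, -0.0]
ft_force: [-1.5, 3.8, 2.2]
finger_gap: 0.005
```

Emit:
step_arm(slide=[[0, 1, 0], [0, 0.3, 0]], angular=[[0, 0, 0], [0, 0, 0]])

```text
time_s: 16.9
eef_pos: [0.5989, 0.0737, 0.0559]
orientation: [1.0, 0.009, 0.0, 0.001]
ft_force: [0.5, -0.0, -0.1]
finger_gap: 0.005
```

Emit:
step_arm(slide=[[0, 1, 0], [0, 0.3, 0]], angular=[[0, 0, 0], [0, 0, 0]])

```text
time_s: 17.07
eef_pos: [0.5991, 0.072, 0.0558]
orientation: [1.0, 0.008, 0.0, 0.001]
ft_force: [-0.2, 1.0, 0.7]
finger_gap: 0.005
```

The force has gone to zero, so the carriage snapped ahead of the finger as the hook fell in behind the tooth. I'll check by eye.

Run:
```python
from h import *
snap('scene','s11'); snap('top','t11'); s=ctrl.sense();print(s['eef_pos'],s['ft_force'])
im=load('s11')['img'];cv2.imwrite('pics/s11A.png',cv2.resize(im[150:260,160:270],None,fx=6,fy=5,interpolation=cv2.INTER_CUBIC))
im=load('t11')['img'];cv2.imwrite('pics/t11A.png',cv2.resize(im[110:170,240:350],None,fx=7,fy=7,interpolation=cv2.INTER_CUBIC))
```

```text
[0.59911004 0.07216741 0.05587667] [-0.65766358  0.37351079 -0.61751726]
```

View pics/s11A.png

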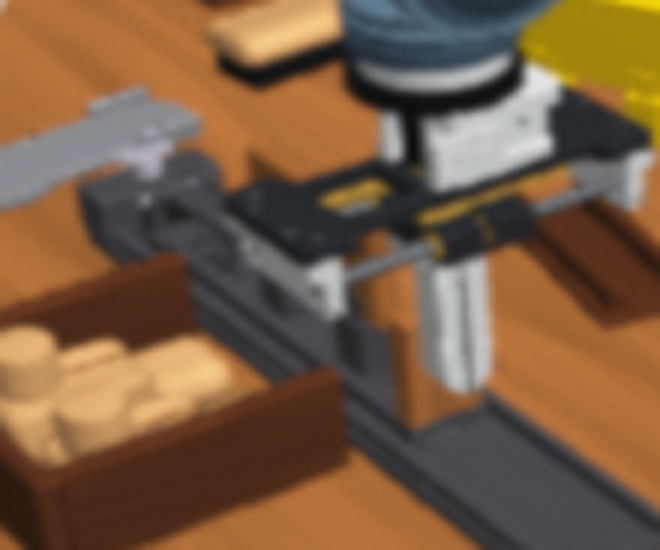

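View pics/t11A.png

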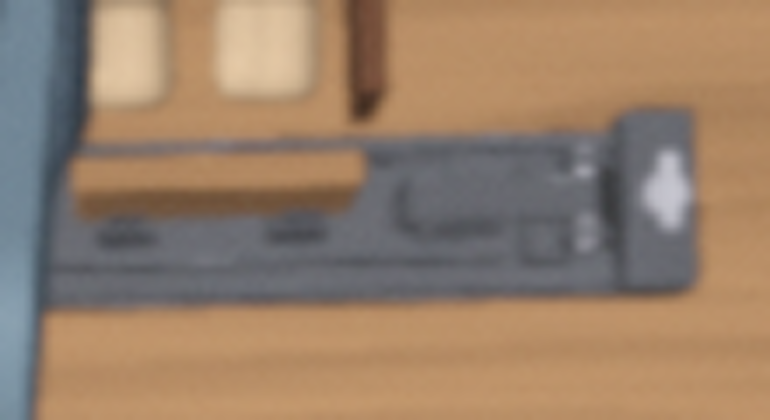

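Emit:
step_arm(slide=[[0, -5, 0], [0, -10, 0], [0, -10, 0], [0, 0, -15], [0, 0, -30], [0, 0, -35], [0, 0, -35], [0, 0, -35], [0, 0, -25], [0, 0, -10]], angular=[[0, 0, 0], [0, 0, 0], [0, 0, 0], [0, 0, 0], [0, 0, 0], [0, 0, 0], [0, 0, 0], [0, 0, 0], [0, 0, 0], [0, 0, 0]])

```text
time_s: 18.0
eef_pos: [0.6005, 0.0988, 0.2462]
orientation: [1.0, 0.009, 0.004, 0.0]
ft_force: [-0.2, -0.2, 0.6]
finger_gap: 0.003
```

Emit:
step_arm(slide=[[-8, 12, 0], [-12, 20, 0], [-12, 20, 0], [-12, 20, 0], [-12, 20, 0], [-12, 20, 0], [-8, 10, 0], [-4, 4, 0], [0, 0, 0], [0, 0, 0]], angular=[[0, 0, 0], [0, 0, 0], [0, 0, 0], [0, 0, 0], [0, 0, 0], [0, 0, 0], [0, 0, 0], [0, 0, 0], [0, 0, 0], [0, 0, 0]])

```text
time_s: 18.83
eef_pos: [0.5204, -0.0292, 0.2403]
orientation: [1.0, 0.008, -0.0, -0.0]
ft_force: [0.4, -0.2, -0.2]
finger_gap: 0.006
```

Run:
```python
from h import *
snap('scene','s12'); snap('wrist','w12'); s=ctrl.sense();print(s['eef_pos'],s['ft_force'])
im=load('s12')['img'];cv2.imwrite('pics/s12A.png',cv2.resize(im[150:260,160:290],None,fx=6,fy=5,interpolation=cv2.INTER_CUBIC))
im=load('w12')['img'];cv2.imwrite('pics/w12A.png',cv2.resize(im,None,fx=1.5,fy=1.5,interpolation=cv2.INTER_CUBIC))
```

```text
[ 0.52090387 -0.02890703  0.24066135] [-0.60794763 -0.23167425 -0.62729495]
```

View pics/s12A.png

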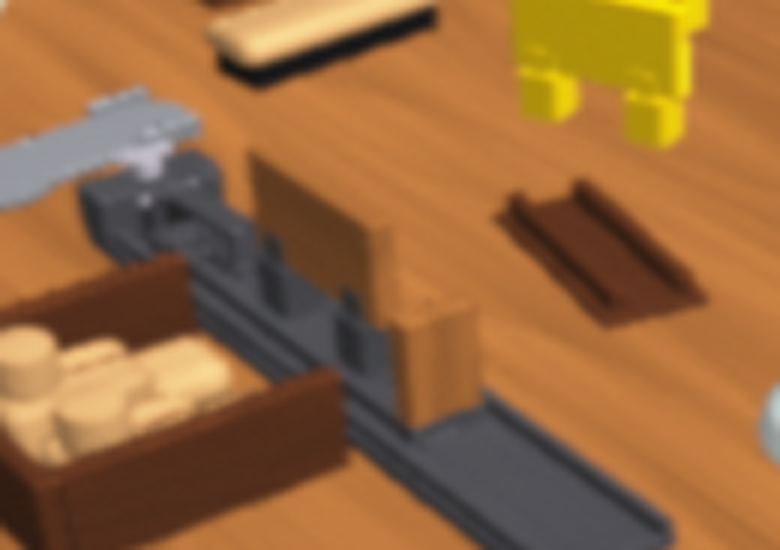

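View pics/w12A.png

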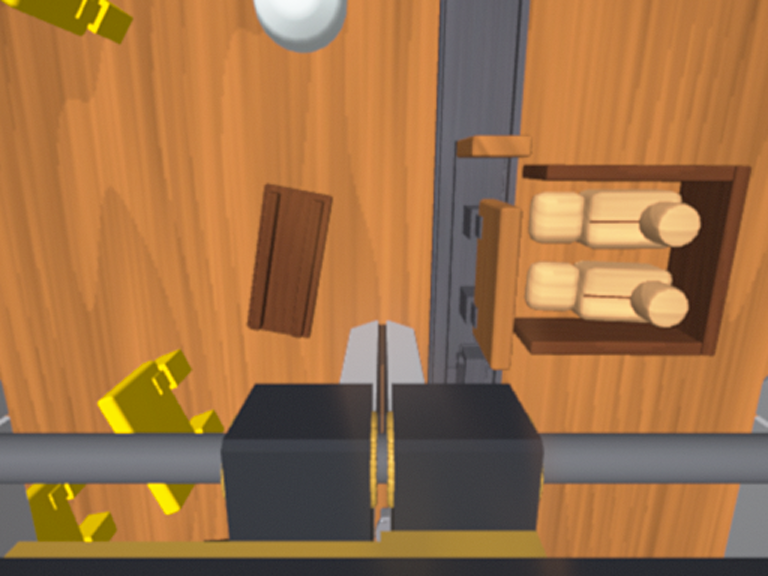

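The tab and leaf have moved and the leaf is upright, but the hook is hidden behind the gripper. Moving further toward -y to see it.

Emit:
step_arm(slide=[[-4, 12, 0], [-4, 20, 0], [-4, 20, 0], [-4, 20, 0], [-4, 20, 0], [0, 15, 0], [0, 8, 0], [0, 0, 0], [0, 0, 0]], angular=[[0, 0, 0], [0, 0, 0], [0, 0, 0], [0, 0, 0], [0, 0, 0], [0, 0, 0], [0, 0, 0], [0, 0, 0], [0, 0, 0]])

```text
time_s: 19.68
eef_pos: [0.5027, -0.1449, 0.2409]
orientation: [1.0, 0.008, -0.0, -0.0]
ft_force: [-0.2, -0.8, 0.0]
finger_gap: -0.002
```

Run:
```python
from h import *
snap('scene','s13'); snap('wrist','w13'); snap('top','t13'); s=ctrl.sense();print(s['eef_pos'],s['ft_force'])
im=load('w13')['img'];cv2.imwrite('pics/w13A.png',cv2.resize(im[20:240,280:440],None,fx=4,fy=2.7,interpolation=cv2.INTER_CUBIC))
im=load('s13')['img'];cv2.imwrite('pics/s13A.png',cv2.resize(im[160:220,160:230],None,fx=10,fy=9,interpolation=cv2.INTER_CUBIC))
im=load('t13')['img'];cv2.imwrite('pics/t13A.png',cv2.resize(im[110:210,185:345],None,fx=5,fy=5,interpolation=cv2.INTER_CUBIC))
```

```text
[ 0.50272893 -0.1441571   0.24091374] [0.26359823 0.73225104 0.59501054]
```

View pics/w13A.png

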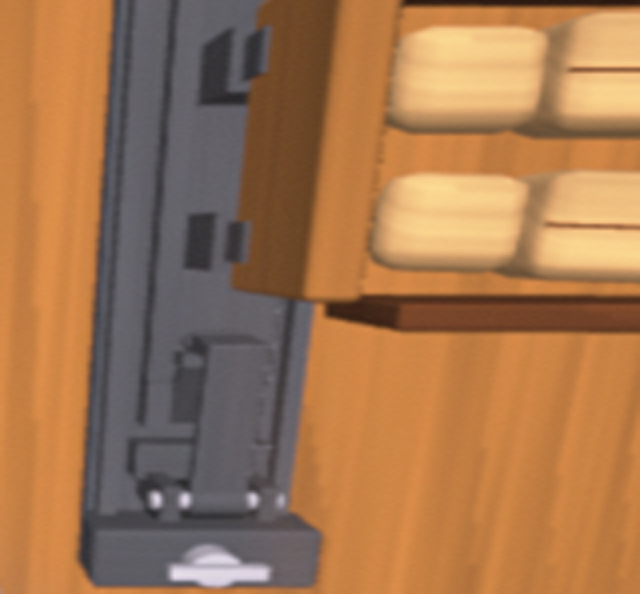

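View pics/s13A.png

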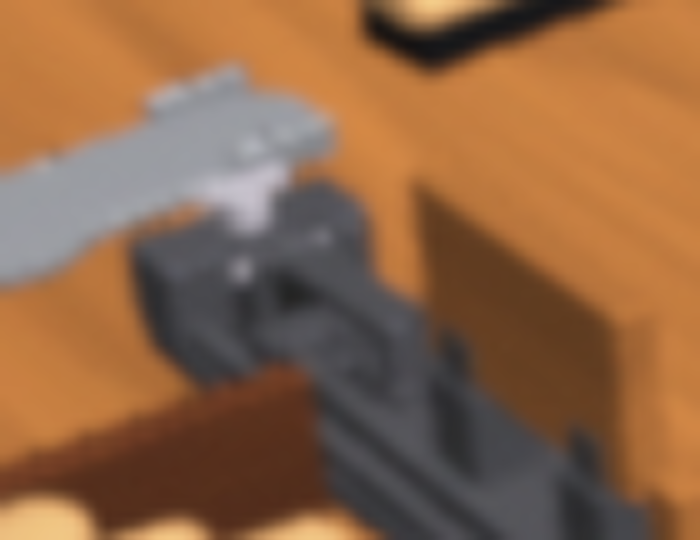

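View pics/t13A.png

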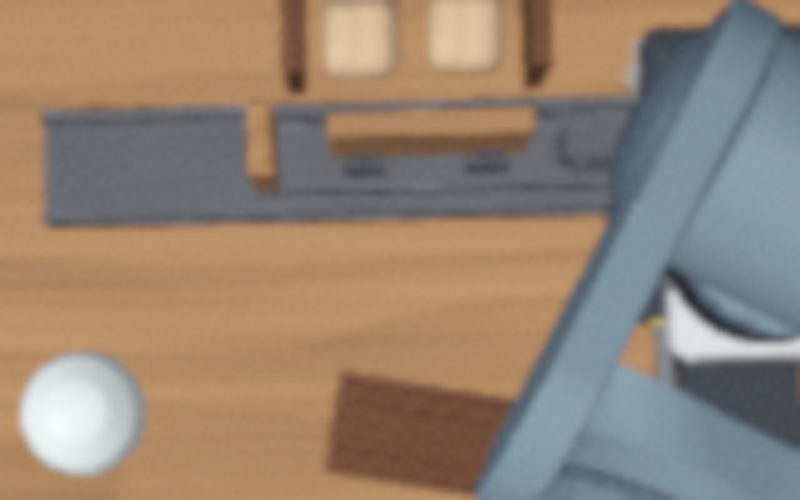

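Run:
```python
from h import *
def tri(a,b):
    (o1,r1),(o2,r2)=a,b
    A=np.c_[r1,-r2]; t=np.linalg.lstsq(A,o2-o1,rcond=None)[0]; p,q=o1+r1*t[0],o2+r2*t[1]
    return ((p+q)/2).round(4),np.linalg.norm(p-q).round(4)
w=load('w13');s=load('s13')
print('tongue front edge', tri(ray(w,280+237/4,20+339/2.7),ray(s,160+40.2,160+34.8)))
print('tongue near hinge', onz(w,280+220/4,20+500/2.7,.05))
t=load('t13')
P=lambda zx,zy,z: onz(t,185+(zx-2)/5,110+(zy-2)/5,z)
print('tab y',P(246,145,.096),P(273,145,.096))
print('leaf',P(327,113,.131),P(537,111,.131))
w=load('w12')
print('tab wrist',[onz(w,(x)/1.5,y/1.5,.096).round(4) for x,y in ((472,137),(528,138),(472,155),(528,154))])
for z in (.035,.038,.045,.05,.056): print(z,'hook tip edge y',onz(load('w13'),280+237/4,20+339/2.7,z).round(4))
print('tooth',onz(load('w13'),280+183/4,20+352/2.7,.038))
```

```text
tongue front edge (array([ 0.6026, -0.1143,  0.0566]), np.float64(0.0025))
tongue near hinge [ 0.6044411 -0.1890135  0.05     ]
tab y [0.59555678 0.06338511 0.096     ] [0.59536362 0.04875051 0.096     ]
leaf [0.60585029 0.01860635 0.131     ] [ 0.60541707 -0.09084545  0.131     ]
tab wrist [array([0.5793, 0.0603, 0.096 ]), array([0.6168, 0.0603, 0.096 ]), array([0.5801, 0.0487, 0.096 ]), array([0.6178, 0.05  , 0.096 ])]
0.035 hook tip edge y [ 0.6075 -0.116   0.035 ]
0.038 hook tip edge y [ 0.6067 -0.1157  0.038 ]
0.045 hook tip edge y [ 0.6047 -0.1149  0.045 ]
0.05 hook tip edge y [ 0.6034 -0.1143  0.05  ]
0.056 hook tip edge y [ 0.6017 -0.1136  0.056 ]
tooth [ 0.59044781 -0.12189597  0.038     ]
```

Run:
```python
from h import *
for n,(a,b,c,e) in {'s0':(160,220,165,225),'s10':(160,220,165,225),'s13':(160,220,165,225)}.items():
    pass
rows=[]
for n in ('s8','s10','s13'):
    rows.append(cv2.resize(load(n)['img'][165:220,170:225],None,fx=4.8,fy=7,interpolation=cv2.INTER_CUBIC))
cv2.imwrite('pics/cmp.png',np.hstack(rows))
```

```text
(no output)
```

View pics/cmp.png

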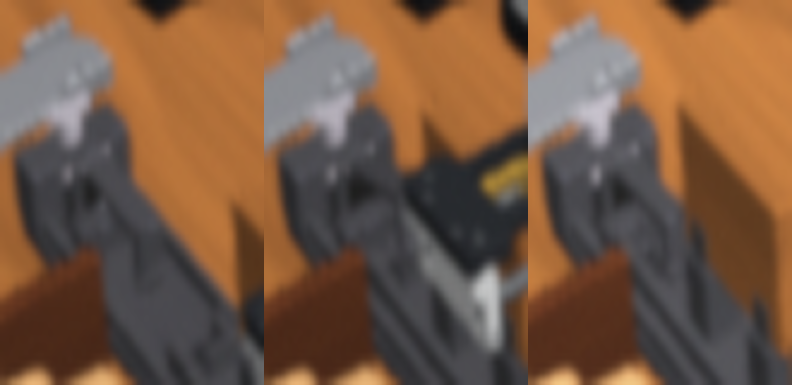

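Comparing the catch: free in s8, tip at about (155,235); now in s13, tip at about (152,225). It sits about 1.5 px (4–5 mm) above free. Clicked down at 0.085 rad would be 6 mm, while on top of the tooth would be 18 mm. With the force drop and the hook visible behind the tooth, the catch is down. The arm is clear of everything, so I'm handing in.

Run:
```python
from h import *
a=load('top0')['img'].astype(int); b=load('t13')['img'].astype(int)
for n,(x,y) in dict(dome=(201,193),tin=(147,208),opener=(130,152),bay=(267,100),insert=(370,140),brush=(388,208)).items():
    print(n,np.abs(a-b)[y-18:y+18,x-18:x+18].mean().round(1))
print(ctrl.sense()['time_s'],ctrl.sign_off())
```

```text
dome 0.7
tin 0.6
opener 0.8
bay 0.8
insert 29.3
brush 6.9
the job is handed in; nothing more can be done
19.8333 None
```

The teak leaf is on the carriage pins and the catch appears to have clicked down behind the carriage. I handed the job in at 19.8 s of the 64 s allowed.

- **Leaf:** I lifted it from its stand and lowered it until it met the deck at exactly the height expected for full seating. After release the pictures show it upright, with both sockets reaching the deck, and it stayed so during the push.
- **Carriage:** I pushed it by its tab for about 92 mm. The force was about 5 N sliding and 12–13 N on the ramp, then 4–7 N on the tooth top and zero at the click. It never reached the level of an end-stop contact.
- **Catch:** In the last pictures the hook is behind the tooth. Its tip is about 4–5 mm above its free position; clicked down would be about 6 mm, and on top of the tooth about 18 mm. The catch angle itself I could only estimate from pictures.
- **Other things on the rack:** Comparing the top view before and after, the dome, tin, opener and shaper bay are unchanged. That comparison could not confirm the clog insert or the shoe brush. I put their differences down to the arm being over that side in the last picture, and the gripper never went down near either.

One measurement disagreed: the top camera put the pins about 3 mm nearer the robot in x than the wrist camera did. I followed the wrist camera, and the leaf went down without catching on the pins.

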